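# Take the sediment filter out of the glass cutter's water unit

## Robot

A 6-joint arm with a two-finger parallel gripper is mounted at the origin on the work surface. World frame = base frame: x ahead of the robot, y to its left, z up, the work surface at z = 0. Lengths are in m, angles in rad, forces in N, time in s.
With the tool pointing down it reaches from about 0.375 to 0.9 m from the base axis. Payload 3.1 kg.
Tool frame: the origin (TCP) lies midway between the tips of the shut fingers; the grasp point (between the pads) lies 19 mm behind it; z points along the fingers, y is the line along which they close (so a half turn about z gives the same grasp; the last joint's range is limited). The gripper opens to 87 mm and grips with 3 to 60 N. Pads are 19 mm wide; open, the fingers measure 117 mm over their backs; the gripper's body (75 mm by 190 mm) begins 51 mm behind the grasp point.
Start: joints at [-1.446, 0.527, 1.433, -0, 1.181, -0.178], TCP at [0.187, -0.596, 0.223] pointing down, gripper open.
Joint ranges: [-3.08, 3.08], [-0.75, 2.2], [0.22, 2.44], [-1.43, 4.57], [0, 2.65], [-2.85, 2.85]. Speed limits (rad/s): [2.79, 2.79, 3.14, 3.14, 3.14, 3.14].

## Interface

Orientations are given as a unit quaternion [x, y, z, w].
In Python, from rig import robot gives the robot as it stands.
- The arm moves only by the shell command python3 -m jog 'ROWS' [FORCE]. ROWS is a JSON object of lists of equal length, an entry for each row: "dp": the shift along the tool's x, y, z in mm, a list of three; "delta_rot": the turn, a rotation vector about the tool's x, y, z in rad, a list of three; "gripper": the opening, from -1 (shut) to 1 (fully open). A call has 1 to 12 rows; each row is the pose to reach, as a shift and turn from the pose commanded when the call began, along the tool's axes at that moment; what a row does not reach only later rows make up. A row lasts 1/10 s, in which the tool goes at most 50 mm and 8.59 degrees, less where a joint would pass 70% of its speed; a pose out of reach is approached as far as the arm can. A call with a gripper value outside its range is refused whole. The fingers move at their own pace and stop on an object; FORCE is the grip in N (left out, the last holds). Time passes only in rows, so rows that repeat a pose let the fingers close. It gives the time, the measured TCP pose, the force, the opening and the grip force at its end, in the units of the state.
- robot.get_obs(): the state, without advancing time (a new reading comes with each control period).
- robot.camera(name): name is "side" or "top"; returns the picture (384x512x3 uint8, red, green, blue); there is no depth.
- robot.camera_model(name): a dict with "fx", "fy", "cx", "cy" (pixels), "xyz" and "orientation" of the camera in the world. Camera axes: x right, y down, z forward; pixel columns grow to the right and rows downward; lengths in m; the calibration is good to about 2 mm. A picture is of the moment at which its call begins. camera_model takes no time and is no camera call.
- robot.hand_in(): hands the job in; it is judged then, once.
Trained networks look in the newest picture that a camera, given by its name, has taken for a name from the list of things; names that differ only in an ending like _2 or _b are one class to them, and where a whole thing is asked for, a point or a joint stands for the part that bears it (a point fixed in the world has none). Each returns a list of dicts, best first, with "score" (0 to 1); they miss things now and then, are a little off and sometimes report something else, mostly with a low value. They report only what shows in the picture. A call takes as long as a camera call. They do not tell look-alikes from the thing itself.
- robot.search_frame(name, camera): "rect" ([left, top, right, bottom] in pixels, round what is visible of it).
The state is a dict: "time": time; "q": joint angles; "joint_velocities": joint speeds; "joint_torque": joint torques, N m; "position": TCP position; "tool_rot": TCP orientation; "ft_force": force on the tool from outside, world axes, zero at the start; "moment": the same for the moment, N m; "grip_width": finger opening in m; "grip_force": force on a finger pad.
Only numpy, scipy, OpenCV 4.12 (cv2) and the standard library are available. Lean on these libraries where they do the work, as an engineer would, in place of code of your own. Each camera call takes 0.05 s, during which the arm holds its last target. There are 200 camera calls.

## Task

Swing the filter's bar handle anticlockwise (seen from above) until its lugs are out from under the claws and in the open gaps before the stop blocks, then lift the filter straight out of the blue housing and stand it upright in the empty bay of the steel draining tray. Its cup is glass: do not force it against the claws or stops, and set it down gently rather than dropping it. Leave everything else where it stands.

Things in the scene. Friction and masses are not known exactly. Their poses are not given: they have to be found in the camera images.
- housing: Fixed blue block, 190 x 190 mm, 90 mm high, with a round mouth (95 mm wide, 75 mm deep) in its top. Origin: centre of its underside, z up. Two aluminium claws across from each other on top hold the filter's lugs down: roofs from -15 to 44 degrees anticlockwise of its +x (and of its -x) axis; then an open gap up to a stop block at 82 degrees; another stop block at each claw's clockwise end.
- mouth (a point): Centre of the housing's mouth, level with the block's top (90 mm above the table). The claws lie 62 to 88 mm from this axis, their roofs end 16.5 mm and the stop blocks 20 mm above the block's top.
- filter: Loose filter, about 0.65 kg. Origin: centre of its glass cup's underside, z up. Cup 90 mm wide, 55 mm high; then a black cap 112 mm wide, 8 mm thick, with lugs along +x and -x (18 mm wide, out to 74 mm); then stem and bar. Starts hanging by its cap in the mouth, origin 35 mm above the table, x axis 0 to 15 degrees anticlockwise of the housing's; free from about 57, stop at about 74 degrees.
- bar (a point): Middle of the filter's bar handle, 99 mm above the filter's origin. The steel bar lies along the filter's x axis: 150 mm long, 16 mm wide, 16 mm high. Under its middle is a stem 45 mm (x) by 16 mm (y), reaching down to the cap; its ends pass 16 mm over the stop blocks.
- tray: Fixed steel draining tray, 180 mm (x) by 300 mm (y), walls 28 mm high and 5 mm thick, floor 5 mm thick. Origin: centre of its underside. A 25 mm high divider at y = -40 mm parts the empty bay (towards +y, 170 mm by 182 mm inside) from a bay with two grinding wheels (towards -y).
- bay (a point): Centre of the floor of the tray's empty bay, 5 mm above the table.
- tumbler: Bystander: glass tumbler, 76 mm wide, 95 mm high, standing behind the housing. Origin: centre of its underside.
- jar: Bystander: white jar, 66 mm wide, 90 mm high, standing behind the tray. Origin: centre of its underside.
- vase: Bystander: glass vase, 124 mm wide at the top, 190 mm high, to the left. Origin: centre of its underside.
- decanter: Bystander: glass bottle, 90 mm wide, 200 mm high, to the right. Origin: centre of its underside.
- wrench: Bystander: steel wrench, 190 mm long, lying to the left.
- brush: Bystander: brush, 200 mm long, lying to the right.
There are look-alikes about, which are no part of the job. What is shaped like the filter but purple or yellow is not meant.

How it is judged:
On the way, in this order (a step that is already met when the one before it is completed fails the run):
1. the filter, still seated in the housing, has been turned out from under the claws (angle between the x axis of filter and the x axis of housing, either way round above 0.85 rad and z of filter in the frame of housing below 0.042 m and horizontal distance between filter and mouth below 0.02 m), for 0.1 s.
2. the filter is lifted clear of the housing, upright (z of filter in the frame of housing above 0.092 m and angle between filter's own z axis and vertical below 0.5 rad), for 0.1 s.
At the end, for the whole second after the job is handed in: The filter stands upright (within 7 degrees), at rest and released, with its cup flat on the floor of the tray's empty bay (anywhere inside it), and every bystander is within 30 mm of where it started (x of filter in the frame of bay between -0.045 and 0.045 m and y of filter in the frame of bay between -0.05 and 0.05 m and z of filter in the frame of bay between -0.006 and 0.006 m and angle between filter's own z axis and vertical below 0.12 rad and linear speed of filter below 0.02 m/s and angular speed of filter below 0.2 rad/s and distance of each of tumbler, jar, vase, decanter, wrench, brush from where it was at the start of the episode below 0.03 m); the robot touches nothing.
It fails at once if the filter is forced hard against the housing (over 70 N) (contact force between filter and housing above 70 N).
It fails at once if the filter is slammed or pressed into the tray (over 60 N) (contact force between filter and tray above 60 N).
It fails at once if the filter falls onto the tray (faster than 0.35 m/s in the last 20 mm) (linear speed of filter above 0.35 m/s and z of filter in the frame of bay below 0.02 m and horizontal distance between filter and bay below 0.1 m).
It fails at once if a glass or jar is knocked over (angle between any of tumbler, jar, vase, decanter's own z axis and vertical above 0.5 rad).
It also fails if it takes over 58 s, if anything falls off the work surface, if the arm or the gripper's body presses on something with over 40 N, if the wrist force passes 120 N, or if a joint passes its speed limit or range.

## Working session

There is one attempt and no reset: what is moved stays moved. The work goes in short steps, Python scripts to look and compute and a shell command to move; the robot and the scene stay as the last step left them, time stands still between calls to the robot, and variables do not carry over. Pictures are saved under pics/ and viewed, at most 10 in all, crops included, and the job is handed in when it is done.

```bash
mkdir -p pics
cat > h.py <<'E'
import numpy as np, cv2
from scipy.spatial.transform import Rotation as R
from rig import robot
def save(cam,fn,box=None,scale=1):
    im=robot.camera(cam)[:,:,::-1]
    if box: im=im[box[1]:box[3],box[0]:box[2]]
    im=cv2.resize(np.ascontiguousarray(im),None,fx=scale,fy=scale,interpolation=cv2.INTER_CUBIC); cv2.imwrite('pics/'+fn,im)
def ray(cam,uv,z):
    m=robot.camera_model(cam); o=np.array(m['xyz']); r=R.from_quat(m['orientation'])
    d=r.apply([(uv[0]-m['cx'])/m['fx'],(uv[1]-m['cy'])/m['fy'],1]); return o+d*(z-o[2])/d[2]
def proj(cam,p):
    m=robot.camera_model(cam); r=R.from_quat(m['orientation'])
    c=r.inv().apply(np.array(p)-m['xyz']); return np.array([m['fx']*c[...,0]/c[...,2]+m['cx'],m['fy']*c[...,1]/c[...,2]+m['cy']]).T
E
python3 - <<'E'
from h import *
a=robot.camera('top');b=robot.camera('side')
cv2.imwrite('pics/both.png',cv2.resize(np.vstack([a,b])[:,:,::-1],None,fx=.78,fy=.78))
cv2.imwrite('pics/top.png',cv2.resize(a[:,:,::-1],None,fx=1.56,fy=1.56,interpolation=cv2.INTER_CUBIC))
cv2.imwrite('pics/side.png',cv2.resize(b[:,:,::-1],None,fx=1.56,fy=1.56,interpolation=cv2.INTER_CUBIC))
for c in('top','side'):
    print(c,robot.camera_model(c))
    for n in('filter','housing','tray','bar'):
        print(n,[(round(d['score'],2),np.round(d['rect']).tolist()) for d in robot.search_frame(n,c)])
print(robot.get_obs())
E
```

```text
top {'fx': 380.2999664913858, 'fy': 380.2999664913858, 'cx': 249.9035940470976, 'cy': 192.5531553143167, 'xyz': array([ 0.21630648, -0.01083926,  1.49688006]), 'orientation': array([ 0.71063385, -0.69427918,  0.07904841, -0.0820201 ])}
filter [(0.81, [289.0, 180.0, 315.0, 223.0]), (0.76, [222.0, 222.0, 250.0, 255.0])]
housing [(0.79, [277.0, 175.0, 331.0, 235.0]), (0.72, [369.0, 214.0, 386.0, 241.0])]
tray [(0.61, [158.0, 166.0, 239.0, 213.0])]
bar [(0.81, [288.0, 183.0, 318.0, 223.0]), (0.71, [221.0, 223.0, 251.0, 253.0]), (0.22, [160.0, 164.0, 237.0, 211.0])]
side {'fx': 433.818813640259, 'fy': 433.818813640259, 'cx': 256.0106071552112, 'cy': 186.10705413061507, 'xyz': array([0.3522438 , 1.17601731, 1.1516957 ]), 'orientation': array([-0.06620569,  0.90639654, -0.41603536,  0.03125209])}
filter [(0.95, [313.0, 150.0, 334.0, 188.0]), (0.87, [282.0, 194.0, 312.0, 238.0]), (0.85, [253.0, 149.0, 289.0, 171.0]), (0.46, [238.0, 145.0, 295.0, 195.0])]
housing [(0.75, [240.0, 150.0, 294.0, 193.0])]
tray [(0.8, [201.0, 215.0, 265.0, 295.0]), (0.2, [242.0, 320.0, 299.0, 351.0])]
bar [(0.75, [248.0, 150.0, 289.0, 172.0]), (0.68, [314.0, 147.0, 334.0, 184.0]), (0.56, [284.0, 193.0, 317.0, 236.0])]
{'time': 0.5, 'q': array([-1.44550734e+00,  5.27533990e-01,  1.43276390e+00, -8.79723861e-06,
        1.18138325e+00, -1.78485163e-01]), 'joint_velocities': array([ 8.92087957e-05, -2.47717539e-03, -6.56986997e-04,  1.17036429e-03,
       -1.87422513e-03,  1.62326402e-03]), 'joint_torque': array([-5.06755296e-04, -4.39604223e+01, -1.76790029e+01,  6.32831384e-02,
        5.15713077e-02, -4.96372070e-05]), 'position': array([ 0.18697986, -0.59631766,  0.22250711]), 'tool_rot': array([ 9.88487063e-01,  1.51305399e-01, -2.89119757e-06, -4.43337796e-05]), 'ft_force': array([ 0.93279458, -0.46912015, -0.99655426]), 'moment': array([-0.01177899, -0.00291068, -0.01749485]), 'grip_force': 0.0, 'grip_width': 0.08718720524819666}
```

View pics/top.png

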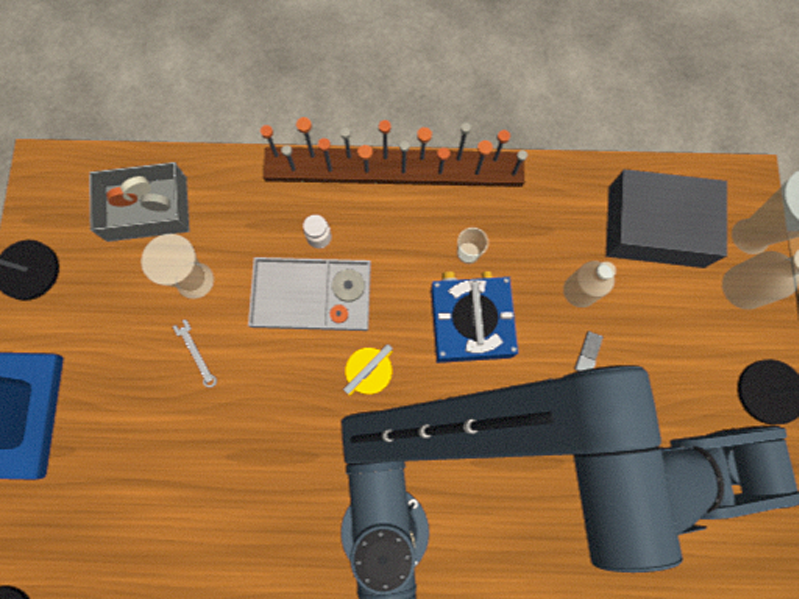

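View pics/side.png

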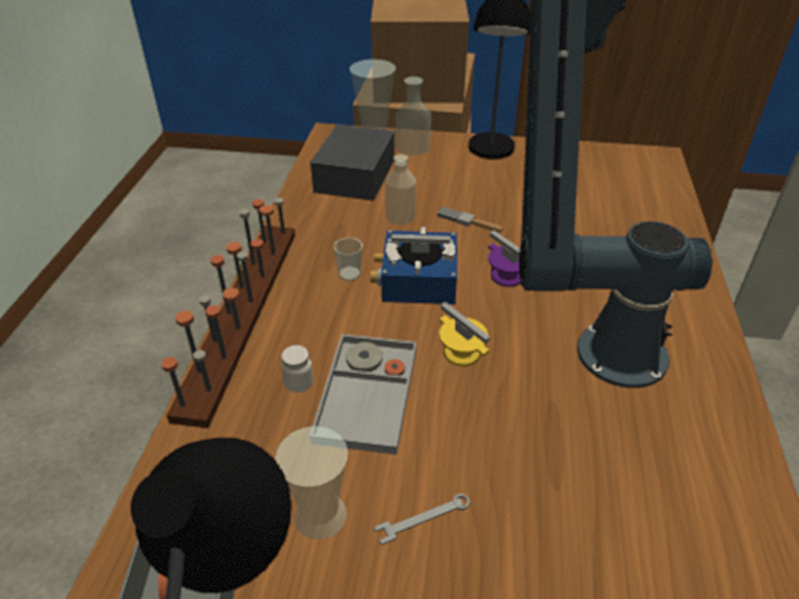

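Candidates (top picture at 1.56 scale): the filter with a black cap in the blue housing at (477,315), the yellow look-alike at (368,370), and the purple one under the arm (side view, 508,260). I choose the black-capped one in the blue housing and check it in one close crop.

Run:
```python
from h import *
a=robot.camera('top');b=robot.camera('side')
A=cv2.resize(a[170:240,265:340][:,:,::-1],(600,560),interpolation=cv2.INTER_CUBIC)
cv2.imwrite('pics/crop.png',A)
B=a[150:220,150:245][:,:,::-1]
cv2.imwrite('pics/tray.png',cv2.resize(B,None,fx=8,fy=8,interpolation=cv2.INTER_CUBIC))
```

```text
(no output)
```

View pics/crop.png

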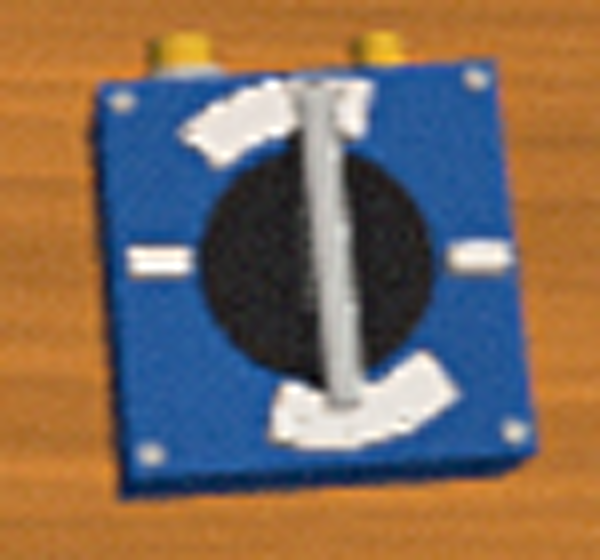

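View pics/tray.png

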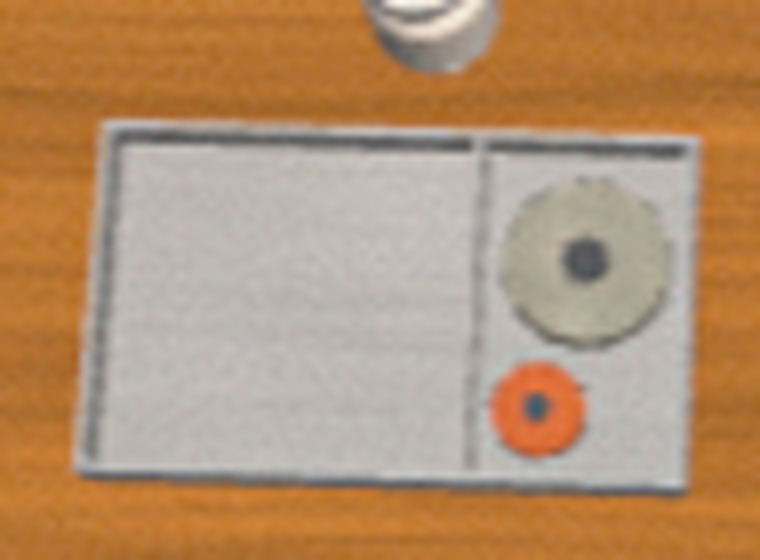

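The crop confirms it: a black cap under a steel bar (ends at crop pixels 318,85 and 345,400) in the blue housing, with screws at (121,101), (477,78), (516,431) and (152,454). The tray crop shows the outer corners at (105,122), (700,138), (687,490) and (78,470), with the empty bay to the left.

Run:
```python
from h import *
f=lambda P,o:(np.array(P)+.5)/8-.5+np.array(o)
def pts(P,o,z): return np.array([ray('top',p,z) for p in f(P,o)])
s=pts([(121,101),(477,78),(516,431),(152,454)],(265,170),.09)
print('screws',s.round(4),'c',s.mean(0).round(4)); 
v=(s[0]-s[3])+(s[1]-s[2]); print('hx deg',np.degrees(np.arctan2(v[1],v[0])), [np.linalg.norm(s[i]-s[i-1]).round(3) for i in range(4)])
b=pts([(318,86),(345,402)],(265,170),.142); v=b[0]-b[1]; print('bar',b.round(4),b.mean(0).round(4),np.degrees(np.arctan2(v[1],v[0])),np.linalg.norm(v))
t=pts([(105,122),(700,138),(687,490),(78,470)],(150,150),.028)
print('tray',t.round(4),t.mean(0).round(4),[np.linalg.norm(t[i]-t[i-1]).round(3) for i in range(4)])
v=(t[0]-t[1])+(t[3]-t[2]); a=np.arctan2(v[1],v[0]); y=v[:2]/np.linalg.norm(v[:2]); print('tray y deg',np.degrees(a)); print('bay', t.mean(0)[:2]+y*.054)
# circle check of cap at z .098
print('cap',pts([(317,265)],(265,170),.098).round(4))
# side checks
d=robot.search_frame('bar','side'); 
for p in (b[0],b[1],b.mean(0)): print(proj('side',p)*1.56)
print(R.from_quat(robot.get_obs()['tool_rot']).as_matrix().round(3))
for n in('tumbler','jar','vase','decanter','wrench','brush'):
    for c in('top','side'):
        r=robot.search_frame(n,c)
        if r: r0=r[0]['rect']; print(n,c,round(r[0]['score'],2),ray(c,((r0[0]+r0[2])/2,(r0[1]+r0[3])/2),.05).round(3))
```

```text
screws [[ 0.5864 -0.1138  0.09  ]
 [ 0.6017 -0.284   0.09  ]
 [ 0.4318 -0.2987  0.09  ]
 [ 0.4171 -0.1292  0.09  ]] c [ 0.5092 -0.2064  0.09  ]
hx deg 5.056368292783611 [np.float64(0.17), np.float64(0.171), np.float64(0.171), np.float64(0.17)]
bar [[ 0.5819 -0.2007  0.142 ]
 [ 0.4352 -0.2115  0.142 ]] [ 0.5085 -0.2061  0.142 ] 4.218395814882756 0.14714646491989083
tray [[0.6642 0.354  0.028 ]
 [0.6627 0.0536 0.028 ]
 [0.4827 0.0544 0.028 ]
 [0.4857 0.3538 0.028 ]] [0.5738 0.204  0.028 ] [np.float64(0.179), np.float64(0.3), np.float64(0.18), np.float64(0.299)]
tray y deg 89.56513935808857
bay [0.57424456 0.25795106]
cap [[ 0.5069 -0.2056  0.098 ]]
[389.67656628 233.56038676]
[447.7721114  235.98493316]
[418.65411288 234.76972916]
[[ 0.954  0.299  0.   ]
 [ 0.299 -0.954 -0.   ]
 [-0.     0.    -1.   ]]
tumbler top 0.77 [ 0.708 -0.207  0.05 ]
tumbler side 0.91 [ 0.701 -0.204  0.05 ]
jar top 0.8 [0.727 0.192 0.05 ]
jar side 0.59 [0.723 0.212 0.05 ]
vase top 0.96 [0.627 0.539 0.05 ]
vase side 0.84 [0.622 0.479 0.05 ]
decanter top 0.81 [ 0.603 -0.501  0.05 ]
decanter side 0.78 [ 0.605 -0.548  0.05 ]
wrench top 0.6 [0.408 0.473 0.05 ]
wrench side 0.93 [0.408 0.528 0.05 ]
brush top 0.83 [ 0.427 -0.492  0.05 ]
brush side 0.78 [ 0.384 -0.433  0.05 ]
```

```bash
python3 -m jog '{"dp":[[35,-23,0],[71,-46,0],[106,-69,0],[141,-92,0],[177,-115,0],[212,-138,0],[247,-161,0],[283,-184,0],[318,-207,0],[353,-230,0],[389,-253,0],[424,-276,0]],"delta_rot":[[0,0,0],[0,0,0.04],[0,0,0.08],[0,0,0.12],[0,0,0.16],[0,0,0.2],[0,0,0.23],[0,0,0.23],[0,0,0.23],[0,0,0.23],[0,0,0.23],[0,0,0.23]],"gripper":[1,1,1,1,1,1,1,1,1,1,1,1]}' 30
python3 -m jog '{"dp":[[0,0,0],[0,0,0]],"delta_rot":[[0,0,0],[0,0,0]],"gripper":[1,1]}'
python3 - <<'E'
from h import *
o=robot.get_obs();print(o['time'],o['position'],R.from_quat(o['tool_rot']).as_matrix().round(3),o['q'].round(3))
a=robot.camera('top');b=robot.camera('side')
cv2.imwrite('pics/p5.png',cv2.resize(np.hstack([a[150:250,240:340],b[110:210,220:320]])[:,:,::-1],(800,400),interpolation=cv2.INTER_CUBIC))
E
```

```text
time: 2.45
position: [0.5101, -0.2047, 0.2228]
tool_rot: [0.999, 0.037, 0.0, 0.0]
ft_force: [0.5, -0.5, 0.0]
grip_width: 0.0872
grip_force: 0.0
time: 2.65
position: [0.5093, -0.2055, 0.2226]
tool_rot: [0.999, 0.038, -0.0, 0.0]
ft_force: [-0.4, 0.1, 0.9]
grip_width: 0.0871
grip_force: 0.0
2.65 [ 0.50931741 -0.2054552   0.22256611] [[ 0.997  0.076 -0.   ]
 [ 0.076 -0.997 -0.001]
 [-0.     0.001 -1.   ]] [-5.870e-01  4.260e-01  1.624e+00 -1.000e-03  1.092e+00  9.080e-01]
```

View pics/p5.png

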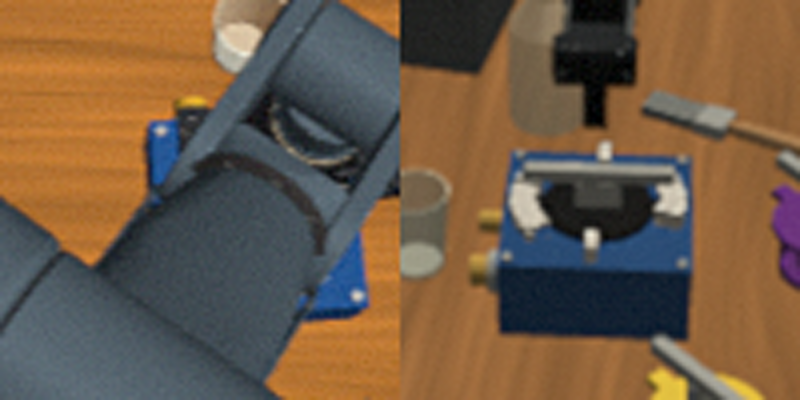

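The side view shows the fingers at (595,110), above the bar (525–675,172) of the black filter. I'll descend.

```bash
python3 -m jog '{"dp":[[0,0,20],[0,0,40],[0,0,60],[0,0,75],[0,0,85],[0,0,95],[0,0,102],[0,0,107],[0,0,107],[0,0,107]],"delta_rot":[[0,0,0],[0,0,0],[0,0,0],[0,0,0],[0,0,0],[0,0,0],[0,0,0],[0,0,0],[0,0,0],[0,0,0]],"gripper":[1,1,1,1,1,1,1,1,1,1]}'
python3 -m jog '{"dp":[[0,0,0],[0,0,0],[0,0,0],[0,0,0],[0,0,0],[0,0,0],[0,0,0],[0,0,0],[0,0,0],[0,0,0]],"delta_rot":[[0,0,0],[0,0,0],[0,0,0],[0,0,0],[0,0,0],[0,0,0],[0,0,0],[0,0,0],[0,0,0],[0,0,0]],"gripper":[-0.2,-0.4,-0.55,-0.6,-0.7,-0.8,-1,-1,-1,-1]}' 30
python3 - <<'E'
from h import *
o=robot.get_obs();print(o['time'],o['position'],o['ft_force'].round(2),o['moment'].round(2),o['grip_width'],o['grip_force'])
E
```

```text
time: 3.75
position: [0.5092, -0.2063, 0.1158]
tool_rot: [0.999, 0.037, 0.0, 0.0]
ft_force: [-0.0, 0.1, 0.4]
grip_width: 0.087
grip_force: 0.0
time: 4.75
position: [0.5089, -0.2057, 0.1155]
tool_rot: [0.999, 0.037, -0.0, -0.001]
ft_force: [0.9, 1.1, -2.9]
grip_width: 0.0159
grip_force: 30.0
4.75 [ 0.5088758  -0.20565244  0.11551378] [ 0.87  1.15 -2.91] [0.08 0.02 0.03] 0.015919023813552785 29.975616205483675
```

```bash
python3 -m jog '{"dp":[[0,0,0],[0,0,0],[0,0,0],[0,0,0],[0,0,0],[0,0,0],[0,0,0],[0,0,0]],"delta_rot":[[0,0,-0.03],[0,0,-0.08],[0,0,-0.15],[0,0,-0.22],[0,0,-0.29],[0,0,-0.36],[0,0,-0.4],[0,0,-0.4]],"gripper":[-1,-1,-1,-1,-1,-1,-1,-1]}'
python3 - <<'E'
from h import *
o=robot.get_obs();print(o['time'],o['position'],R.from_quat(o['tool_rot']).as_matrix()[0].round(3),o['ft_force'].round(2),o['moment'].round(2),o['grip_width'],o['grip_force'])
E
```

```text
time: 5.55
position: [0.5089, -0.2062, 0.1155]
tool_rot: [0.972, 0.235, -0.0, -0.0]
ft_force: [-0.3, -0.1, -0.2]
grip_width: 0.0159
grip_force: 29.9
5.55 [ 0.50885932 -0.20615047  0.11553052] [ 0.889  0.457 -0.   ] [-0.34 -0.14 -0.15] [0.08 0.06 0.05] 0.015906209757868266 29.945167154073715
```

```bash
python3 -m jog '{"dp":[[0,0,0],[0,0,0],[0,0,0],[0,0,0],[0,0,0],[0,0,0],[0,0,0],[0,0,0],[0,0,0],[0,0,0],[0,0,0],[0,0,0]],"delta_rot":[[0,0,-0.04],[0,0,-0.12],[0,0,-0.2],[0,0,-0.28],[0,0,-0.36],[0,0,-0.44],[0,0,-0.52],[0,0,-0.6],[0,0,-0.68],[0,0,-0.73],[0,0,-0.755],[0,0,-0.755]],"gripper":[-1,-1,-1,-1,-1,-1,-1,-1,-1,-1,-1,-1]}'
python3 -m jog '{"dp":[[0,0,0],[0,0,0]],"delta_rot":[[0,0,0],[0,0,0]],"gripper":[-1,-1]}'
python3 - <<'E'
from h import *
o=robot.get_obs();x=R.from_quat(o['tool_rot']).as_matrix();print(o['time'],o['position'],np.degrees(np.arctan2(x[1,0],x[0,0])),o['ft_force'].round(2),o['moment'].round(2),o['grip_width'],o['q'].round(2))
a=robot.camera('top');b=robot.camera('side')
cv2.imwrite('pics/p6.png',cv2.resize(np.hstack([a[150:250,240:340],b[110:210,220:320]])[:,:,::-1],(800,400),interpolation=cv2.INTER_CUBIC))
E
```

```text
time: 6.75
position: [0.5065, -0.2049, 0.1156]
tool_rot: [0.817, 0.576, -0.001, -0.003]
ft_force: [-5.0, 1.9, 4.7]
grip_width: 0.0159
grip_force: 30.1
time: 6.95
position: [0.5065, -0.2048, 0.1156]
tool_rot: [0.818, 0.576, -0.001, -0.003]
ft_force: [-5.3, 1.9, 4.7]
grip_width: 0.0157
grip_force: 30.1
6.95 [ 0.50652973 -0.20484421  0.11557005] 70.32661642370165 [-5.33  1.93  4.7 ] [ 0.18  0.62 -0.39] 0.01573175613034226 [-0.59  0.58  1.72 -0.    0.85 -0.24]
```

View pics/p6.png

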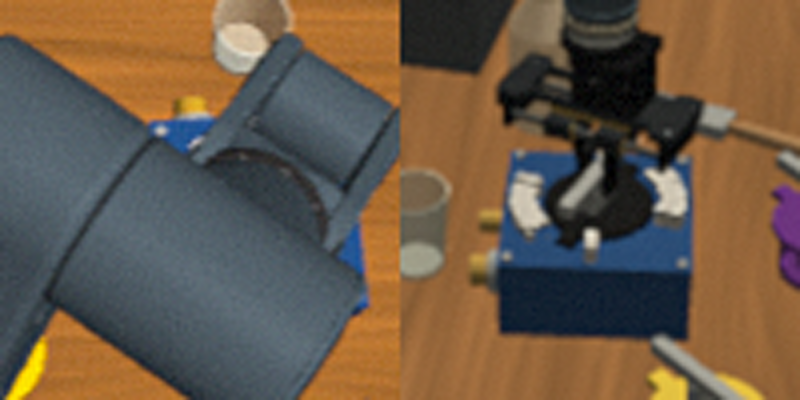

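The side view shows the lug (565,240) in the open gap just before the stop (592,240). The moment suggests it is lightly touching a stop, so I'll back off a little.

```bash
python3 -m jog '{"dp":[[0,0,0],[0,0,0],[0,0,0],[0,0,0]],"delta_rot":[[0,0,0.03],[0,0,0.06],[0,0,0.08],[0,0,0.08]],"gripper":[-1,-1,-1,-1]}'
python3 - <<'E'
from h import *
o=robot.get_obs();x=R.from_quat(o['tool_rot']).as_matrix();print(o['time'],o['position'],np.degrees(np.arctan2(x[1,0],x[0,0])),o['ft_force'].round(2),o['moment'].round(2),o['grip_width'],o['q'].round(2))
b=robot.camera('side')
cv2.imwrite('pics/p7.png',cv2.resize(b[130:190,235:305][:,:,::-1],None,fx=11,fy=10,interpolation=cv2.INTER_CUBIC))
# expected lug end corners / stop in this crop for various filter angles
c=np.array([.509,-.206])
for a in (57,65,74):
    t=np.radians(a+5.06); e=np.array([np.cos(t),np.sin(t)]);n=np.array([-e[1],e[0]])
    print(a,[((proj('side',np.r_[c+.074*e+s*.009*n,.098])-[235,130])*[11,10]).round() for s in(-1,1)])
E
```

```text
time: 7.45
position: [0.509, -0.2043, 0.1156]
tool_rot: [0.839, 0.543, 0.001, -0.001]
ft_force: [1.0, 4.8, 3.2]
grip_width: 0.0157
grip_force: 30.0
7.45 [ 0.50898645 -0.20426936  0.11557642] 65.8392016243883 [1.03 4.83 3.25] [ 1.09 -0.23  0.41] 0.015746093159228043 [-0.59  0.58  1.72  0.    0.84 -0.17]
57 [array([223., 378.]), array([264., 395.])]
65 [array([246., 388.]), array([291., 402.])]
74 [array([275., 398.]), array([323., 407.])]
```

View pics/p7.png

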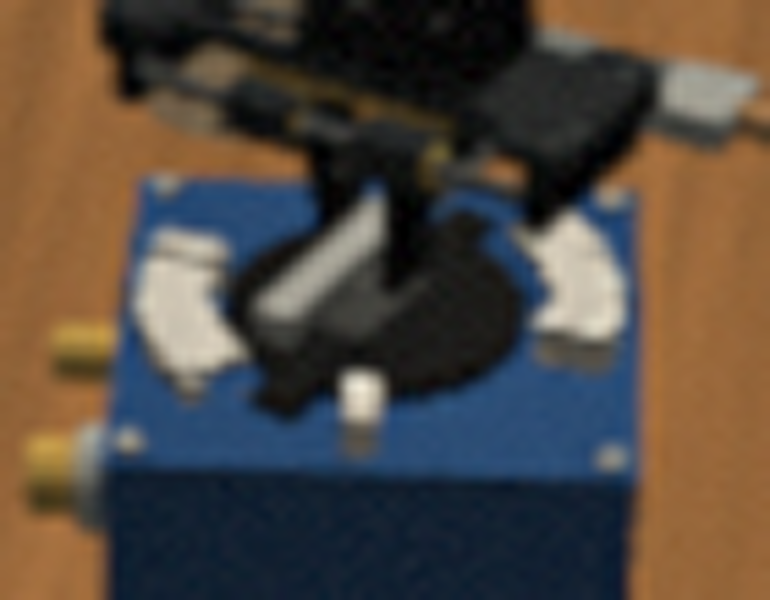

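The crop shows the lug at (250–305, 385–415), which matches a filter angle of about 65° relative to the housing: clear of both claw and stop. I'll lift slowly.

```bash
python3 -m jog '{"dp":[[0,0,-3],[0,0,-7],[0,0,-11],[0,0,-15],[0,0,-15]],"delta_rot":[[0,0,0],[0,0,0],[0,0,0],[0,0,0],[0,0,0]],"gripper":[-1,-1,-1,-1,-1]}' 40
python3 - <<'E'
from h import *
o=robot.get_obs();x=R.from_quat(o['tool_rot']).as_matrix();print(o['time'],o['position'],np.degrees(np.arctan2(x[1,0],x[0,0])),o['ft_force'].round(2),o['moment'].round(2),o['grip_width'],x[:,2])
E
```

```text
time: 8.0
position: [0.5081, -0.2052, 0.1305]
tool_rot: [0.84, 0.543, -0.0, -0.001]
ft_force: [-1.3, 5.3, -3.5]
grip_width: 0.0158
grip_force: 40.0
8.0 [ 0.50807516 -0.20521549  0.13053586] 65.78535307698851 [-1.34  5.34 -3.5 ] [1.08 0.23 0.02] 0.015805772532794107 [-0.00203713  0.0021623  -0.99999559]
```

```bash
python3 -m jog '{"dp":[[1,0,-4],[1,0,-10],[1,0,-18],[1,0,-26],[1,0,-34],[1,0,-42],[1,0,-50],[1,0,-60],[1,0,-70],[1,0,-78],[1,0,-84],[1,0,-84]],"delta_rot":[[0,0,0],[0,0,0],[0,0,0],[0,0,0],[0,0,0],[0,0,0],[0,0,0],[0,0,0],[0,0,0],[0,0,0],[0,0,0],[0,0,0]],"gripper":[-1,-1,-1,-1,-1,-1,-1,-1,-1,-1,-1,-1]}'
python3 -m jog '{"dp":[[0,0,-8],[0,0,-18],[0,0,-22],[0,0,-22]],"delta_rot":[[0,0,0],[0,0,0],[0,0,0],[0,0,0]],"gripper":[-1,-1,-1,-1]}'
python3 - <<'E'
from h import *
o=robot.get_obs();x=R.from_quat(o['tool_rot']).as_matrix();print(o['time'],o['position'],x.round(3),o['ft_force'].round(2),o['moment'].round(2),o['grip_width'],o['q'].round(2))
d=np.array([.5742,.258])-o['position'][:2]; print('dp tool mm',1000*x[:2].T@d)
b=robot.camera('side')
cv2.imwrite('pics/p8.png',cv2.resize(b[90:200,220:330][:,:,::-1],None,fx=5,fy=5,interpolation=cv2.INTER_CUBIC))
E
```

```text
time: 9.2
position: [0.5101, -0.2057, 0.2157]
tool_rot: [0.839, 0.543, 0.0, 0.001]
ft_force: [0.4, -0.9, -3.7]
grip_width: 0.0157
grip_force: 39.9
time: 9.6
position: [0.51, -0.2056, 0.2376]
tool_rot: [0.84, 0.543, 0.0, 0.001]
ft_force: [0.0, -0.2, -4.5]
grip_width: 0.0156
grip_force: 39.9
9.6 [ 0.51004538 -0.20562335  0.23755844] [[ 0.41   0.912  0.002]
 [ 0.912 -0.41  -0.001]
 [-0.     0.002 -1.   ]] [ 0.   -0.2  -4.54] [ 0.05 -0.06  0.03] 0.015565790254591604 [-0.59  0.41  1.61  0.    1.13 -0.16]
dp tool mm [ 449.23020994 -131.35616176   -0.44978629]
```

View pics/p8.png

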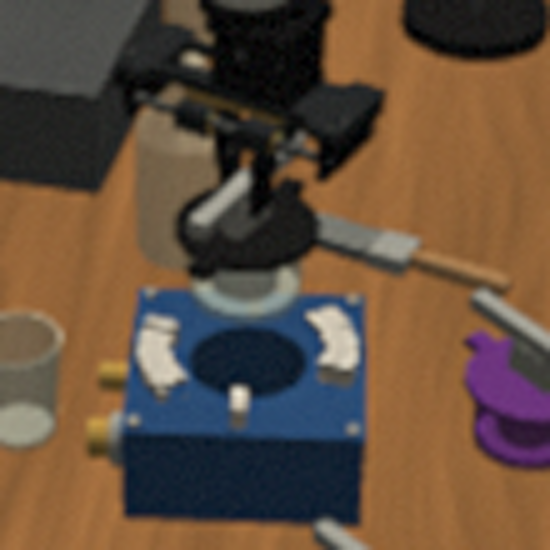

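The filter hangs upright at (250,240), clear of the empty mouth at (245,360). Next I carry it to the bay.

```bash
python3 -m jog '{"dp":[[9,-3,0],[32,-9,0],[68,-20,0],[110,-32,0],[152,-44,0],[194,-57,0],[236,-69,0],[278,-81,0],[320,-93,0],[360,-105,0],[396,-115,0],[424,-124,0]],"delta_rot":[[0,0,0],[0,0,0],[0,0,0],[0,0,0],[0,0,0],[0,0,0],[0,0,0],[0,0,0],[0,0,0],[0,0,0],[0,0,0],[0,0,0]],"gripper":[-1,-1,-1,-1,-1,-1,-1,-1,-1,-1,-1,-1]}'
python3 -m jog '{"dp":[[16,-4,0],[24,-7,0],[25,-7,0],[25,-7,0],[25,-7,0]],"delta_rot":[[0,0,0],[0,0,0],[0,0,0],[0,0,0],[0,0,0]],"gripper":[-1,-1,-1,-1,-1]}'
python3 - <<'E'
from h import *
o=robot.get_obs();x=R.from_quat(o['tool_rot']).as_matrix();print(o['time'],o['position'],x.round(3),o['ft_force'].round(2),o['moment'].round(2),o['grip_width'],o['q'].round(2))
E
```

```text
time: 10.85
position: [0.5692, 0.2355, 0.2359]
tool_rot: [0.839, 0.544, -0.0, -0.001]
ft_force: [0.3, 0.9, -5.0]
grip_width: 0.0154
grip_force: 39.9
time: 11.35
position: [0.5738, 0.2565, 0.2365]
tool_rot: [0.84, 0.543, -0.0, 0.0]
ft_force: [-1.3, -0.5, -5.5]
grip_width: 0.0155
grip_force: 39.9
11.35 [0.573788   0.25649474 0.2364746 ] [[ 0.411  0.912 -0.001]
 [ 0.912 -0.411 -0.001]
 [-0.001 -0.    -1.   ]] [-1.32 -0.47 -5.49] [-0.03 -0.11  0.08] 0.015543746846635132 [ 0.24  0.52  1.41 -0.    1.22  0.67]
```

```bash
python3 -m jog '{"dp":[[0,0,8],[0,0,24],[0,0,44],[0,0,64],[0,0,84],[0,0,102],[0,0,116],[0,0,126],[0,0,133],[0,0,137],[0,0,139],[0,0,139]],"delta_rot":[[0,0,0],[0,0,0],[0,0,0],[0,0,0],[0,0,0],[0,0,0],[0,0,0],[0,0,0],[0,0,0],[0,0,0],[0,0,0],[0,0,0]],"gripper":[-1,-1,-1,-1,-1,-1,-1,-1,-1,-1,-1,-1]}'
python3 -m jog '{"dp":[[0,0,1],[0,0,2],[0,0,3],[0,0,4],[0,0,5],[0,0,6],[0,0,7],[0,0,8],[0,0,9],[0,0,10],[0,0,10]],"delta_rot":[[0,0,0],[0,0,0],[0,0,0],[0,0,0],[0,0,0],[0,0,0],[0,0,0],[0,0,0],[0,0,0],[0,0,0],[0,0,0]],"gripper":[-1,-1,-1,-1,-1,-1,-1,-1,-1,-1,-1]}'
python3 - <<'E'
from h import *
save('side','p9.png',(190,180,300,300),5)
E
```

```text
time: 12.55
position: [0.5741, 0.2581, 0.0978]
tool_rot: [0.84, 0.543, 0.0, 0.0]
ft_force: [-0.1, -0.5, -4.7]
grip_width: 0.0159
grip_force: 39.9
time: 13.65
position: [0.5737, 0.258, 0.0873]
tool_rot: [0.84, 0.543, -0.0, -0.0]
ft_force: [-0.9, -0.1, -5.1]
grip_width: 0.0156
grip_force: 39.9
```

View pics/p9.png

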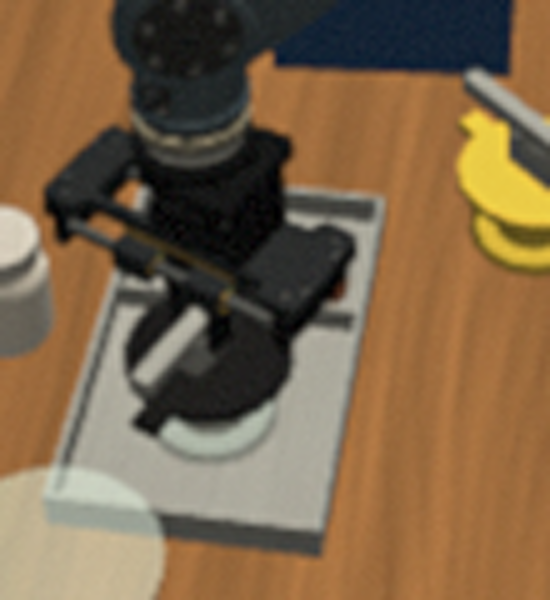

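The filter (cup at 215,430) is over the middle of the empty bay with no contact force yet. I'll lower the last millimetres slowly.

```bash
python3 -m jog '{"dp":[[0,0,0.5],[0,0,1],[0,0,1.5],[0,0,2],[0,0,2],[0,0,2]],"delta_rot":[[0,0,0],[0,0,0],[0,0,0],[0,0,0],[0,0,0],[0,0,0]],"gripper":[-1,-1,-1,-1,-1,-1]}'
```

```text
time: 14.3
position: [0.5739, 0.258, 0.0856]
tool_rot: [0.84, 0.543, 0.0, 0.0]
ft_force: [0.5, 0.0, -5.4]
grip_width: 0.0158
grip_force: 39.9
```

```bash
python3 -m jog '{"dp":[[0,0,0.5],[0,0,1],[0,0,1],[0,0,1]],"delta_rot":[[0,0,0],[0,0,0],[0,0,0],[0,0,0]],"gripper":[-1,-1,-1,-1]}'
```

```text
time: 14.7
position: [0.574, 0.258, 0.0855]
tool_rot: [0.84, 0.543, 0.0, 0.0]
ft_force: [-2.3, -1.7, 5.3]
grip_width: 0.016
grip_force: 40.0
```

The force rose from −5 to +5 N, so the cup is on the floor. I'll release and retreat upward.

```bash
python3 -m jog '{"dp":[[0,0,0],[0,0,0],[0,0,0],[0,0,0],[0,0,0],[0,0,0],[0,0,0],[0,0,0]],"delta_rot":[[0,0,0],[0,0,0],[0,0,0],[0,0,0],[0,0,0],[0,0,0],[0,0,0],[0,0,0]],"gripper":[-0.6,-0.5,-0.2,0,0.2,0.4,0.6,0.6]}' 10
python3 -m jog '{"dp":[[0,0,-5],[0,0,-15],[0,0,-30],[0,0,-50],[0,0,-75],[0,0,-100],[0,0,-120],[0,0,-130],[0,0,-130],[0,0,-130]],"delta_rot":[[0,0,0],[0,0,0],[0,0,0],[0,0,0],[0,0,0],[0,0,0],[0,0,0],[0,0,0],[0,0,0],[0,0,0]],"gripper":[0.6,0.6,0.6,0.6,0.6,0.6,0.6,0.6,0.6,0.6]}'
python3 - <<'E'
from h import *
save('side','p10.png',(170,150,330,310),3.7)
print(robot.get_obs()['grip_width'],robot.search_frame('filter','side'))
E
```

```text
time: 15.5
position: [0.5738, 0.258, 0.0845]
tool_rot: [0.84, 0.543, 0.0, -0.0]
ft_force: [0.2, -0.0, -0.9]
grip_width: 0.0615
grip_force: 0.0
time: 16.5
position: [0.5734, 0.2579, 0.2144]
tool_rot: [0.84, 0.543, -0.0, -0.0]
ft_force: [-0.3, -0.6, 0.9]
grip_width: 0.0695
grip_force: 0.0
0.06934783233171078 [{'rect': [284.6, 195.2, 314.8, 233.2], 'score': 0.98}, {'rect': [217.1, 228.5, 249.2, 277.5], 'score': 0.78}, {'rect': [313.7, 152.7, 340.6, 187.6], 'score': 0.74}]
```

View pics/p10.png

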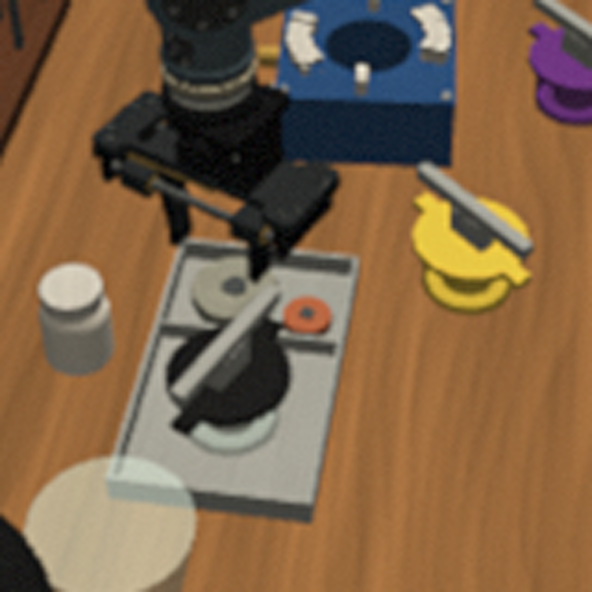

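The filter stands upright in the middle of the empty bay (cup at 235,425). The gripper is clear of it, and the jar and vase stand undisturbed.

```bash
python3 -c "
from rig import robot
print(robot.hand_in())"
```

```text
the job is handed in; nothing more can be done
None
```

The filter was turned out from under the claws, lifted clear and set down upright in the tray's empty bay. The job is handed in, but the interface returned no verdict.

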